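# Open the ratchet holder to free the router

## Robot

A 7-joint arm with a two-finger parallel gripper is mounted at the origin on the work surface. World frame = base frame: x ahead of the robot, y to its left, z up, the work surface at z = 0. Lengths are in m, angles in rad, forces in N, time in s.
With the tool pointing down it reaches from about 0.4 to 0.75 m from the base axis. Payload 19.5 kg.
Tool frame: the origin (TCP) lies at the centre of the arm's flange, where the gripper is bolted on; the fingertips stand 173 mm ahead of it and the grasp point (between the pads) lies 155 mm ahead of it; y points along the fingers, x is the direction in which the jaws open and shut, and the axes are right-handed (so a half turn about y gives the same grasp; the last joint's range is limited). The gripper opens to 85 mm and grips with 20 to 120 N. Pads are 22 mm wide; open, the fingers measure 114 mm over their backs; the gripper's body (76 mm by 85 mm) begins 54 mm behind the grasp point. The pads swing forward as they close: fully open they stand 13 mm farther back than shut.
Start: joints at [1.23, 0.707, -0.028, 1.485, 0.022, 0.951, -0.075], TCP at [0.169, -0.55, 0.405] pointing down, gripper open.
Joint ranges: [-2.71, 2.71], [-0.32, 2.16], [-1.57, 1.52], [0, 2.45], [-1.46, 4.6], [0, 2.02], [-2.83, 2.83]. Speed limits (rad/s): [1.89, 1.89, 2.57, 2.57, 3.01, 3.01, 3.01].

## Interface

Orientations are given as [roll, pitch, yaw] about the fixed x, y, z axes, in that order (R = Rz(yaw) Ry(pitch) Rx(roll)).
In Python, from bench import r gives the robot as it stands.
- The arm moves only by the tool jog_arm, never from a script. Its argument "commands" is a list of rows, each an object with "linear": the shift along the tool's x, y, z in m, a list of three; "rotation": the turn, a rotation vector about the tool's x, y, z in rad, a list of three. In form: [{"linear": [dx, dy, dz], "rotation": [ax, ay, az]}, ...]. A call has 1 to 5 rows; each row shifts and turns the pose as measured when the row begins, along the tool's axes as they then stand; what a row does not reach is not made up. A row lasts 1/8 s, in which the tool goes at most 62.5 mm and 10.7 degrees, less where a joint would pass 70% of its speed; a pose out of reach is approached as far as the arm can. A call with a gripper value outside its range is refused whole. "gripper" is the opening, from 0 (shut) to 1 (fully open), set as the call begins (left out, the last holds). The fingers move at their own pace and stop on an object; the grip force is fixed at half the most. Time passes only in rows, so rows that do not move let the fingers close. It gives the time, the measured TCP pose, the force and the opening at its end, in the units of the state.
- r.get_state(): the state, without advancing time (a new reading comes with each control period).
- r.get_image(name): name is "scene" or "top" or "wrist"; returns the picture (384x512x3 uint8, red, green, blue); there is no depth.
- r.get_calibration(name): a dict with "fov_y" (degrees; the focal length in pixels is half the picture's height over the tangent of half this angle, whatever the lens; pixels are square), "cx", "cy" (the principal point, pixels), "k1" (the pictures are not rectified: a ray, as slopes to the right and down, at radius r is drawn at 1 + k1 r^2 times it, then the intrinsics apply), "position" and "orientation" of the camera in the world. Camera axes: x right, y down, z forward; pixel columns grow to the right and rows downward; lengths in m; the calibration is good to about 2 mm. A picture is of the moment at which its call begins: read the wrist's pose just before it. get_calibration takes no time and is no camera call; for the wrist camera it gives the pose at the moment of the call.
- r.sign_off(): hands the job in, once; it reports no verdict.
Trained networks look in the newest picture that a camera, given by its name, has taken for a name from the list of things; names that differ only in an ending like _2 or _b are one class to them, and where a whole thing is asked for, a point or a joint stands for the part that bears it (a point fixed in the world has none). Each returns a list of dicts, best first, with "confidence" (0 to 1); they miss things now and then, are a little off and sometimes report something else, mostly with a low value. They report only what shows in the picture. A call takes as long as a camera call. They do not tell look-alikes from the thing itself.
- r.boxes_of(query, camera): "location" ([x, y, z] in m, in world coordinates, good to about 4 mm: the middle of the surface that is visible of it).
- r.regions_of(query, camera): "pixels" (384x512 bool, what is visible of it).
- r.landmark_of(query, camera): "location" ([x, y, z] in m, in world coordinates, good to about 4 mm: a listed point, or the origin of a listed thing).
The state is a dict: "t": time; "joint_pos": joint angles; "joint_velocities": joint speeds; "joint_efforts": joint torques, N m; "tool_pos": TCP position; "tool_rot": TCP orientation; "force": force on the tool from outside, world axes, zero at the start; "torque": the same for the moment, N m; "finger_gap": finger opening in m.
Only numpy, scipy, OpenCV 4.12 (cv2) and the standard library are available. Lean on these libraries where they do the work, as an engineer would, in place of code of your own. Each camera call takes 0.05 s, during which the arm holds its last target. There are 200 camera calls.

## Task

Free the white router from the bench holder: press down the release paddle on the sliding jaw and, keeping it pressed, push the jaw back along its toothed bar, away from the router, until it meets the end stop. Then let go. Nothing is to be picked up: the router stays lying on its rests, and the other things on the bench stay where they are.

Things in the scene. Friction and masses are not known exactly. Their poses are not given: they have to be found in the camera images.
- holder: Device holder fixed to the bench. Toothed steel bar, 350 mm long (along its y axis), 30 wide, top 26 mm above the bench, teeth 4 mm higher. Grey cast fixed jaw at its -y end, sliding jaw on the +y half, end stop block at the +y end. Origin: bench level, mid-length of the bar; z is up; +y is the direction in which the sliding jaw opens.
- jaw (a joint): Travel of the sliding jaw along the holder's +y, in m: 0 closed on the router, 0.080 against the end stop. Slides with about 2.5 N of friction when the ratchet is free; with the release up, the pawl in the teeth stops it from opening.
- release (a joint): Angle of the release lever, in rad: 0 up (pawl in the teeth), 0.34 fully down. The pawl is clear of the teeth from about 0.16. It is sprung and comes up again when let go, so it must stay pressed while the jaw moves. Pressed at release_pad it takes about 2.5 N to start and 6 N fully down.
- release_pad (a point): Point to press: top of the dark steel release paddle (40 mm wide across the bar, 40 mm along it) behind the sliding jaw. About 50 mm above the bench when up; the paddle here goes down about 11 mm in all and the pawl is clear after about 5 mm. The point moves with lever and jaw. Free space along the bar around it: 46 mm towards the jaw, 20 mm towards the push plate, at rest. Sides open.
- push_plate (a point): Middle of the inner face (facing the paddle and the jaw) of the upright grey plate that ends the sliding jaw's carriage, 54 mm wide across the bar, 8 mm thick, this point 58 mm and its top edge 72 mm above the bench. Part of the sliding jaw: a fingertip on the paddle pushes it along the holder's +y. Sliding jaw itself: 100 mm wide plate, top 67 mm above the bench.
- router_center (a point): Centre of the white router held between the jaws, loose: 150 mm (x) by 110 (y, between the jaws) by 28 high, lying on two cross rests 34 mm above the bench; thin black aerial at its back corner stands up to 165 mm above the bench.
- mug_center (a point): Bystander: blue ceramic mug, 76 mm across, 88 high, with a handle. Point: its centre, half-way up.
- adapter_center (a point): Bystander: black power adapter, 72 by 46 by 30 mm. Point: its centre.
- tester_center (a point): Bystander: grey hand-held cable tester, 105 by 34 by 26 mm. Point: its centre.
- screwdriver_grip (a point): Bystander: black-handled screwdriver, 160 mm long, lying on the bench. Point: middle of its handle.
There are look-alikes about, which are no part of the job. What is meant by the part that bears router_center is not brown, and is the smaller of those in its own colour.

How it is judged:
On the way, in this order (a step that is already met when the one before it is completed fails the run):
1. the release is pressed down far enough to free the ratchet, with the jaw still closed (value of joint release above 0.14 rad and value of joint jaw below 0.01 m), for 0.05 s.
2. the sliding jaw has been pushed back to its end stop (value of joint jaw above 0.074 m), for 0.1 s.
At the end, for the whole second after the job is handed in: The sliding jaw is at rest within 6 mm of its end stop (jaw above 0.074 m), the release is no longer held down (below 0.17 rad), the router lies level within 15 mm of where it was, and the bystanders are within 25 mm of where they were (value of joint jaw above 0.074 m and velocity of joint jaw between -0.005 and 0.005 m/s and value of joint release below 0.17 rad and distance of router_center from where it was at the start of the episode below 0.015 m and angle between router_center's own z axis and vertical below 0.06 rad and distance of each of mug_center, adapter_center, tester_center, screwdriver_grip from where it was at the start of the episode below 0.025 m); the robot touches nothing.
It fails at once if the router is lifted, carried or dragged (more than 15 mm) (distance of router_center from where it was at the start of the episode above 0.015 m).
It fails at once if a bystander is lifted or pushed away (more than 25 mm) (distance of any of mug_center, adapter_center, tester_center, screwdriver_grip from where it was at the start of the episode above 0.025 m).
It also fails if it takes over 35 s, if anything falls off the work surface, if the arm or the gripper's body presses on something with over 40 N, if the wrist force passes 120 N, or if a joint passes its speed limit or range.

## Working session

There is one attempt and no reset: what is moved stays moved. The work goes in short steps, Python scripts to look and compute and a tool call to move; the robot and the scene stay as the last step left them, time stands still between calls to the robot, and variables do not carry over. Pictures are saved under pics/ and viewed, about 8 in all and at most 12, crops included, and the job is handed in when it is done.

Besides the shell and the picture viewer there is one more tool, called after "Call:" by a JSON object that holds its "op" and its "data", one argument or row to a line. jog_arm: Moves the arm, as the interface text tells. Its arguments: {"type":"object","properties":{"commands":{"type":"array"},"gripper":{"type":"number"}},"required":["commands"]}

```bash
mkdir -p pics; ls; python3 - <<'E'
from bench import r
import cv2,numpy as np
s=r.get_state();print(s['t'],s['tool_pos'],s['tool_rot'],s['force'],s['finger_gap'])
for c in ['scene','top']:
    im=r.get_image(c);cv2.imwrite(f'pics/{c}0.png',im[:,:,::-1])
    k=r.get_calibration(c);print(c,k)
    for q in ['release_pad','push_plate','router_center','holder','mug_center','adapter_center','tester_center','screwdriver_grip']:
        print(q,[(np.round(d['location'],3).tolist(),round(d['confidence'],2)) for d in r.landmark_of(q,c)[:4]])
print(r.get_state()['t'])
E
```

```text
pics
0.0 [ 0.16926803 -0.54943808  0.40423573] [-1.57078814e+00  1.09605383e-03 -1.27195990e+00] [0.89984088 0.80026238 0.00825813] 0.0850148957106996
scene {'fov_y': 56.5157139758591, 'cx': 251.0816097458444, 'cy': 190.14843509810976, 'k1': -0.08891350471731782, 'position': array([1.26627001, 0.43737538, 0.80610304]), 'orientation': array([-2.27532729, -0.00491709,  2.25487442])}
release_pad [([0.536, -0.116, 0.047], 0.61)]
push_plate [([0.537, -0.095, 0.064], 0.64)]
router_center [([0.53, -0.248, 0.048], 0.75), ([0.813, -0.247, 0.015], 0.69), ([0.597, -0.533, 0.023], 0.65), ([0.533, -0.154, 0.006], 0.36)]
holder [([0.534, -0.157, 0.002], 0.68), ([0.531, -0.249, 0.047], 0.19)]
mug_center [([0.69, -0.011, 0.043], 0.62)]
adapter_center [([0.662, -0.152, 0.015], 0.88)]
tester_center [([0.395, -0.014, 0.01], 0.8)]
screwdriver_grip [([0.39, -0.173, 0.014], 0.6)]
top {'fov_y': 51.119973754107356, 'cx': 253.73699338695525, 'cy': 185.00546301475381, 'k1': 0.03250817144128843, 'position': array([ 0.47623201, -0.10884448,  1.06730456]), 'orientation': array([-3.03918319, -0.02836475, -1.56444807])}
release_pad [([0.536, -0.115, 0.049], 0.78)]
push_plate [([0.536, -0.09, 0.061], 0.95), ([0.689, -0.008, 0.049], 0.55)]
router_center [([0.527, -0.246, 0.049], 0.78), ([0.811, -0.246, 0.016], 0.76), ([0.594, -0.536, 0.019], 0.59), ([0.659, -0.153, 0.013], 0.52)]
holder [([0.537, -0.159, -0.007], 0.65)]
mug_center [([0.691, -0.009, 0.046], 0.82)]
adapter_center [([0.659, -0.153, 0.014], 0.65)]
tester_center [([0.394, -0.012, 0.014], 0.57)]
screwdriver_grip [([0.39, -0.174, 0.013], 0.6)]
0.9
```

View images.

View pics/scene0.png

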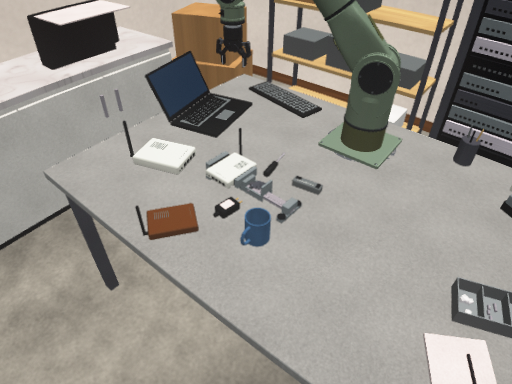

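View pics/top0.png

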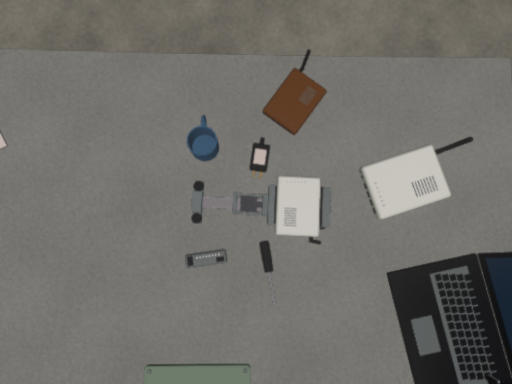

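```bash
cat > h.py <<'E'
import sys,numpy as np
from scipy.spatial.transform import Rotation as Ro
from bench import r
def rows(target,yaw,n):
    """world straight line to target TCP, tool down, n rows; yaw spread evenly"""
    s=r.get_state();p=np.array(s['tool_pos']);R0=Ro.from_euler('xyz',s['tool_rot'])
    R1=Ro.from_euler('xyz',[-np.pi/2,0,yaw]);rv=(R0.inv()*R1).as_rotvec()
    d=(np.array(target)-p)/n
    print(s['t'],p.round(4),np.round(s['tool_rot'],3),'F',np.round(s['force'],1),'gap',round(s['finger_gap'],4))
    for i in range(min(n,5)):
        R=R0*Ro.from_rotvec(rv*i/n)
        print(R.inv().apply(d).round(4).tolist(),(rv/n).round(3).tolist())
if __name__=='__main__':
    a=list(map(float,sys.argv[1:]));rows(a[:3],a[3],int(a[4]))
E
python3 h.py 0.536 -0.118 0.33 -0.04 11
python3 - <<'E'
from bench import r
import numpy as np,cv2
k=r.get_calibration('top')
from scipy.spatial.transform import Rotation as Ro
f=192/np.tan(np.radians(k['fov_y']/2));K=np.array([[f,0,k['cx']],[0,f,k['cy']],[0,0,1]])
R=Ro.from_euler('xyz',k['orientation']).as_matrix()
def ray(px,z):
    n=cv2.undistortPoints(np.array(px,float).reshape(-1,1,2),K,np.array([k['k1'],0,0,0.]))[:,0]
    w=np.c_[n,np.ones(len(n))]@R.T
    return k['position']+w*((z-k['position'][2])/w[:,2:])
L={q:[] for q in ['release_pad','push_plate','router_center','holder']}
for i in range(3):
    r.get_image('top')
    for q in L:
        for d in r.landmark_of(q,'top')[:1]: L[q].append(d['location'])
for q in L: print(q,np.round(L[q],4).tolist(),np.mean(L[q],0).round(4))
for q,z in [('holder',.03),('jaw',.067),('release',.05),('push_plate',.07),('router_center',.062)]:
    g=r.regions_of(q,'top')
    for d in g[:2]:
        m=d['pixels'].astype(np.uint8)
        c=max(cv2.findContours(m,0,2)[0],key=cv2.contourArea)
        b=cv2.boxPoints(cv2.minAreaRect(c))
        print(q,round(d['confidence'],2),m.sum(),'\n',ray(b,z).round(3)[:,:2].tolist())
E
```

```text
0.9 [ 0.1693 -0.5495  0.4047] [-1.571  0.    -1.272] F [0.6 0.7 0.1] gap 0.0856
[-0.0277, 0.0068, 0.0434] [-0.0, -0.112, -0.0]
[-0.0227, 0.0068, 0.0462] [-0.0, -0.112, -0.0]
[-0.0173, 0.0068, 0.0485] [-0.0, -0.112, -0.0]
[-0.0118, 0.0068, 0.0501] [-0.0, -0.112, -0.0]
[-0.0061, 0.0068, 0.0511] [-0.0, -0.112, -0.0]
release_pad [[0.5315, -0.1137, 0.0486], [0.534, -0.1138, 0.0496]] [ 0.5328 -0.1138  0.0491]
push_plate [[0.5377, -0.0904, 0.0596], [0.5335, -0.0913, 0.0613], [0.5323, -0.1126, 0.0511]] [ 0.5345 -0.0981  0.0573]
router_center [[0.5944, -0.5373, 0.0164], [0.5275, -0.2496, 0.0512], [0.5266, -0.2503, 0.0496]] [ 0.5495 -0.3457  0.0391]
holder [[0.5359, -0.1553, -0.0052], [0.5374, -0.1566, -0.0016], [0.533, -0.1544, -0.0046]] [ 0.5354 -0.1554 -0.0038]
holder 0.83 2197 
 [[0.487, 0.024], [0.59, 0.022], [0.583, -0.197], [0.479, -0.192]]
jaw 0.89 1094 
 [[0.579, -0.082], [0.58, -0.192], [0.482, -0.193], [0.482, -0.083]]
jaw 0.59 284 
 [[0.515, -0.1], [0.555, -0.104], [0.55, -0.157], [0.51, -0.153]]
release 0.66 896 
 [[0.578, -0.084], [0.579, -0.194], [0.482, -0.194], [0.482, -0.085]]
release 0.56 281 
 [[0.515, -0.1], [0.554, -0.103], [0.55, -0.158], [0.511, -0.154]]
push_plate 0.91 898 
 [[0.485, -0.084], [0.585, -0.087], [0.581, -0.193], [0.482, -0.189]]
router_center 0.89 2505 
 [[0.438, -0.19], [0.604, -0.195], [0.602, -0.301], [0.436, -0.295]]
router_center 0.77 4716 
 [[0.628, -0.399], [0.731, -0.688], [0.589, -0.729], [0.489, -0.444]]
```

Call:
{"op": "jog_arm", "data": {
  "commands": [
    {"linear": [-0.028, 0.007, 0.043], "rotation": [0, -0.112, 0]},
    {"linear": [-0.023, 0.007, 0.046], "rotation": [0, -0.112, 0]},
    {"linear": [-0.017, 0.007, 0.048], "rotation": [0, -0.112, 0]},
    {"linear": [-0.012, 0.007, 0.05], "rotation": [0, -0.112, 0]},
    {"linear": [-0.006, 0.007, 0.051], "rotation": [0, -0.112, 0]}
  ],
  "gripper": 0
}}

```text
t: 2.52
tool_pos: [0.3361, -0.3492, 0.3687]
tool_rot: [-1.572, -0.002, -0.701]
force: [0.5, 0.2, -0.2]
finger_gap: 0.0001
```

```bash
python3 h.py 0.536 -0.118 0.33 -0.035 8
```

```text
2.525 [ 0.3361 -0.3492  0.3687] [-1.572 -0.002 -0.701] F [ 0.5  0.2 -0.2] gap 0.0001
[0.0005, 0.0048, 0.0382] [0.0, -0.083, 0.0]
[0.0036, 0.0048, 0.038] [0.0, -0.083, 0.0]
[0.0068, 0.0048, 0.0376] [0.0, -0.083, 0.0]
[0.0099, 0.0048, 0.0369] [0.0, -0.083, 0.0]
[0.0129, 0.0048, 0.036] [0.0, -0.083, 0.0]
```

Tracks well; continue.

Call:
{"op": "jog_arm", "data": {
  "commands": [
    {"linear": [0.0, 0.006, 0.048], "rotation": [0, -0.105, 0]},
    {"linear": [0.005, 0.006, 0.048], "rotation": [0, -0.105, 0]},
    {"linear": [0.01, 0.006, 0.047], "rotation": [0, -0.105, 0]},
    {"linear": [0.015, 0.006, 0.046], "rotation": [0, -0.105, 0]},
    {"linear": [0.02, 0.006, 0.044], "rotation": [0, -0.105, 0]}
  ]
}}

```text
t: 3.15
tool_pos: [0.4952, -0.1574, 0.3379]
tool_rot: [-1.574, -0.003, -0.158]
force: [0.4, -0.9, -0.6]
finger_gap: 0.0003
```

```bash
python3 h.py 0.536 -0.118 0.33 -0.035 2
```

```text
3.15 [ 0.4952 -0.1574  0.3379] [-1.574 -0.003 -0.158] F [ 0.4 -0.9 -0.6] gap 0.0003
[0.0171, 0.0039, 0.0227] [0.002, -0.062, 0.001]
[0.0184, 0.004, 0.0216] [0.002, -0.062, 0.001]
```

Call:
{"op": "jog_arm", "data": {
  "commands": [
    {"linear": [0.017, 0.004, 0.023], "rotation": [0.002, -0.062, 0.001]},
    {"linear": [0.018, 0.004, 0.022], "rotation": [0.002, -0.062, 0.001]},
    {"linear": [0, 0, 0], "rotation": [0, 0, 0]}
  ]
}}

```text
t: 3.52
tool_pos: [0.5382, -0.1123, 0.3292]
tool_rot: [-1.569, -0.001, -0.024]
force: [-0.0, -0.7, 0.9]
finger_gap: 0.0
```

```bash
python3 - <<'E'
from bench import r
import numpy as np,cv2
from scipy.spatial.transform import Rotation as Ro
k=r.get_calibration('wrist');im=r.get_image('wrist');cv2.imwrite('pics/w1.png',cv2.resize(im[:,:,::-1],None,fx=1.5,fy=1.5))
print(k['position'])
for c in ['wrist','top','scene']:
    if c!='wrist': r.get_image(c)
    for q in ['release_pad','push_plate','holder']:
        print(c,q,[(np.round(d['location'],4).tolist(),round(d['confidence'],2)) for d in r.landmark_of(q,c)[:2]])
E
python3 h.py 0.536 -0.118 0.235 -0.035 5
```

```text
[ 0.5389817  -0.03730154  0.29799704]
wrist release_pad [([0.5306, -0.1126, 0.0503], 0.87)]
wrist push_plate [([0.5377, -0.0921, 0.0578], 0.71)]
wrist holder [([0.6888, -0.0087, 0.0422], 0.74), ([0.5338, -0.1523, 0.0006], 0.64)]
top release_pad []
top push_plate [([0.6908, -0.0101, 0.0457], 0.34)]
top holder []
scene release_pad [([0.5335, -0.1131, 0.0509], 0.4)]
scene push_plate [([0.5378, -0.0961, 0.0605], 0.57)]
scene holder [([0.534, -0.1532, 0.005], 0.66)]
4.125 [ 0.5374 -0.1141  0.3296] [-1.57e+00 -1.00e-03 -2.70e-02] F [-0.2 -0.1 -0.2] gap -0.0002
[-0.0003, 0.0189, -0.0008] [-0.0, 0.002, 0.0]
[-0.0003, 0.0189, -0.0008] [-0.0, 0.002, 0.0]
[-0.0003, 0.0189, -0.0008] [-0.0, 0.002, 0.0]
[-0.0003, 0.0189, -0.0008] [-0.0, 0.002, 0.0]
[-0.0003, 0.0189, -0.0008] [-0.0, 0.002, 0.0]
```

View pics/w1.png

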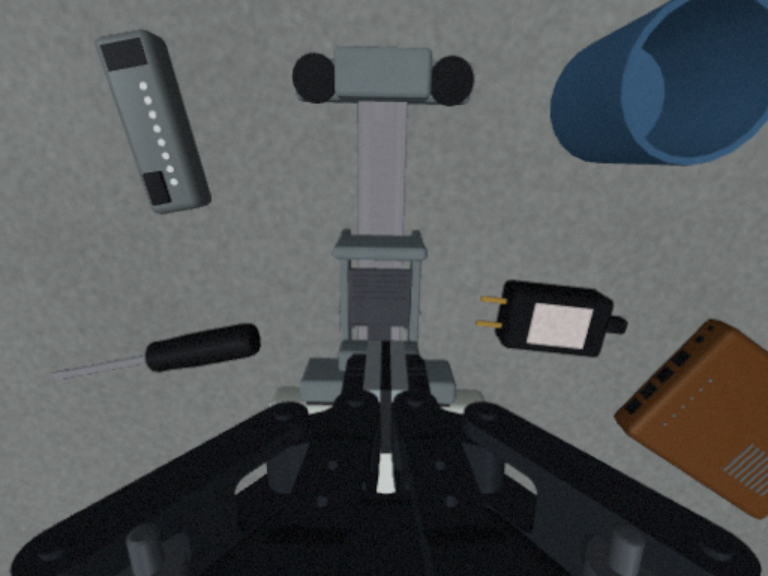

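Call:
{"op": "jog_arm", "data": {
  "commands": [
    {"linear": [-0.001, 0.03, -0.001], "rotation": [0, 0, 0]},
    {"linear": [-0.001, 0.03, -0.001], "rotation": [0, 0, 0]},
    {"linear": [0, 0.025, 0], "rotation": [0, 0, 0]},
    {"linear": [0, 0.01, 0], "rotation": [0, 0, 0]},
    {"linear": [0, 0.003, 0], "rotation": [0, 0, 0]}
  ]
}}

```text
t: 4.75
tool_pos: [0.5358, -0.1163, 0.2299]
tool_rot: [-1.57, -0.004, -0.028]
force: [-0.7, 0.3, -0.9]
finger_gap: 0.0001
```

```bash
python3 h.py 0.535 -0.116 0.223 -0.03 1
```

```text
4.75 [ 0.5358 -0.1163  0.2299] [-1.57  -0.004 -0.028] F [-0.7  0.3 -0.9] gap 0.0001
[-0.0008, 0.0069, 0.0002] [-0.001, 0.002, 0.004]
```

Call:
{"op": "jog_arm", "data": {
  "commands": [
    {"linear": [0, 0.004, 0], "rotation": [0, 0, 0.004]},
    {"linear": [0, 0.004, 0], "rotation": [0, 0, 0]},
    {"linear": [0, 0.003, 0], "rotation": [0, 0, 0]},
    {"linear": [0, 0, 0], "rotation": [0, 0, 0]}
  ]
}}

```text
t: 5.25
tool_pos: [0.5364, -0.1159, 0.2202]
tool_rot: [-1.57, -0.002, -0.027]
force: [-1.0, -0.2, 3.3]
finger_gap: -0.0004
```

Call:
{"op": "jog_arm", "data": {
  "commands": [
    {"linear": [0, 0.003, 0], "rotation": [0, 0, 0]},
    {"linear": [0, 0.003, 0], "rotation": [0, 0, 0]},
    {"linear": [0, 0, 0], "rotation": [0, 0, 0]}
  ]
}}

```text
t: 5.62
tool_pos: [0.5366, -0.1145, 0.2149]
tool_rot: [-1.568, -0.003, -0.026]
force: [-2.9, 0.6, 6.4]
finger_gap: 0.0003
```

```bash
python3 - <<'E'
from bench import r
import numpy as np
F=[]
for i in range(3):
    r.get_image('scene');s=r.get_state();F.append(s['force'])
print(np.mean(F,0).round(2),s['tool_pos'].round(4))
for q in ['release_pad','push_plate']: print(q,[(np.round(d['location'],4).tolist(),round(d['confidence'],2)) for d in r.landmark_of(q,'scene')[:1]])
E
```

```text
[-2.23  3.2   8.4 ] [ 0.5365 -0.1147  0.215 ]
release_pad [([0.5318, -0.112, 0.0391], 0.63)]
push_plate [([0.5362, -0.0971, 0.0644], 0.6)]
```

Call:
{"op": "jog_arm", "data": {
  "commands": [
    {"linear": [0, 0, 0.006], "rotation": [0, 0, 0]},
    {"linear": [0, 0, 0.006], "rotation": [0, 0, 0]},
    {"linear": [0, 0, 0.006], "rotation": [0, 0, 0]}
  ]
}}

```text
t: 6.25
tool_pos: [0.5371, -0.0976, 0.2154]
tool_rot: [-1.57, -0.004, -0.028]
force: [-0.9, -2.7, 3.7]
finger_gap: 0.0003
```

Call:
{"op": "jog_arm", "data": {
  "commands": [
    {"linear": [0, 0.001, 0.008], "rotation": [0, 0, 0]},
    {"linear": [0, 0.0, 0.01], "rotation": [0, 0, 0]},
    {"linear": [0, 0.0, 0.01], "rotation": [0, 0, 0]}
  ]
}}

```text
t: 6.62
tool_pos: [0.538, -0.0678, 0.2144]
tool_rot: [-1.571, -0.004, -0.028]
force: [0.9, -2.7, 4.7]
finger_gap: 0.0001
```

Call:
{"op": "jog_arm", "data": {
  "commands": [
    {"linear": [0, 0, 0.01], "rotation": [0, 0, 0]},
    {"linear": [0, 0.0, 0.01], "rotation": [0, 0, 0]},
    {"linear": [0, 0.0, 0.01], "rotation": [0, 0, 0]}
  ]
}}

```text
t: 7.0
tool_pos: [0.5391, -0.0354, 0.2144]
tool_rot: [-1.57, -0.005, -0.028]
force: [2.7, -3.0, 3.1]
finger_gap: 0.0002
```

```bash
python3 - <<'E'
from bench import r
import numpy as np,cv2
im=r.get_image('scene');cv2.imwrite('pics/s2.png',cv2.resize(im[130:260,170:340,::-1],None,fx=4,fy=4,interpolation=cv2.INTER_CUBIC))
for q in ['release_pad','push_plate','router_center']: print(q,[(np.round(d['location'],4).tolist(),round(d['confidence'],2)) for d in r.landmark_of(q,'scene')[:1]])
s=r.get_state();print(s['tool_pos'].round(4),s['force'].round(1))
E
```

```text
release_pad [([0.5362, -0.0428, 0.0389], 0.56)]
push_plate [([0.5401, -0.0255, 0.062], 0.6)]
router_center [([0.6004, -0.532, 0.0174], 0.96)]
[ 0.5391 -0.0354  0.2145] [2.  2.5 6.4]
```

View pics/s2.png

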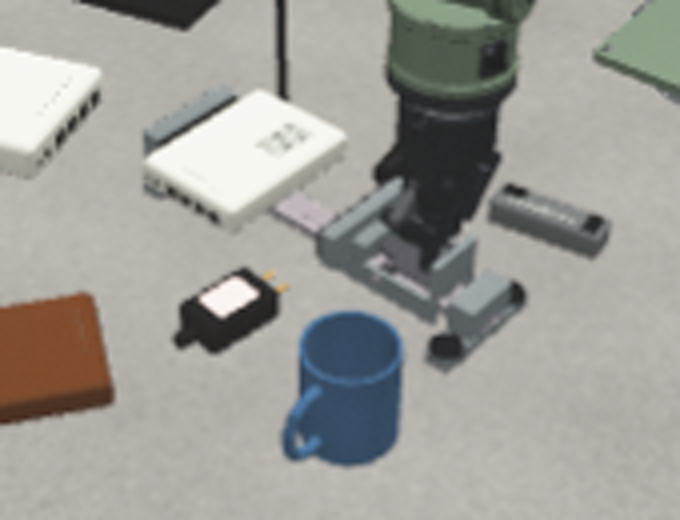

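The crop shows the jaw at about (360,220) well clear of the router, with the fingertip at about (430,255) on the paddle against the push plate. A small gap remains to the end stop at about (480,300).

Call:
{"op": "jog_arm", "data": {
  "commands": [
    {"linear": [0, 0, 0.007], "rotation": [0, 0, 0]},
    {"linear": [0, 0.0, 0.006], "rotation": [0, 0, 0]},
    {"linear": [0, 0.0, 0.004], "rotation": [0, 0, 0]}
  ]
}}

```text
t: 7.58
tool_pos: [0.5396, -0.0227, 0.2146]
tool_rot: [-1.578, -0.005, -0.032]
force: [4.7, -37.3, 5.1]
finger_gap: -0.0002
```

Call:
{"op": "jog_arm", "data": {
  "commands": [
    {"linear": [0, 0, 0.001], "rotation": [0, 0, 0]},
    {"linear": [0, 0, 0], "rotation": [0, 0, 0]},
    {"linear": [0, -0.004, 0], "rotation": [0, 0, 0]}
  ]
}}

```text
t: 7.95
tool_pos: [0.5394, -0.0227, 0.2185]
tool_rot: [-1.581, -0.004, -0.034]
force: [0.3, -4.3, -0.1]
finger_gap: -0.0006
```

Call:
{"op": "jog_arm", "data": {
  "commands": [
    {"linear": [0, -0.006, 0], "rotation": [0, 0, 0]},
    {"linear": [0, -0.012, -0.002], "rotation": [0, 0, 0]},
    {"linear": [0, -0.03, -0.004], "rotation": [0, 0, 0]},
    {"linear": [0, -0.05, -0.01], "rotation": [0, 0, 0]},
    {"linear": [0, -0.05, 0], "rotation": [0, 0, 0]}
  ]
}}

```text
t: 8.57
tool_pos: [0.5374, -0.0362, 0.3709]
tool_rot: [-1.578, 0.002, -0.031]
force: [0.5, -1.3, 0.1]
finger_gap: 0.0001
```

Call:
{"op": "jog_arm", "data": {
  "commands": [
    {"linear": [-0.04, -0.03, -0.03], "rotation": [0, 0, 0]},
    {"linear": [-0.04, 0, -0.04], "rotation": [0, 0, 0]},
    {"linear": [-0.04, 0, -0.04], "rotation": [0, 0, 0]},
    {"linear": [0, 0, 0], "rotation": [0, 0, 0]}
  ]
}}

```text
t: 9.07
tool_pos: [0.4096, -0.1436, 0.4085]
tool_rot: [-1.579, -0.006, -0.029]
force: [1.4, 0.4, 0.1]
finger_gap: 0.0004
```

```bash
python3 - <<'E'
from bench import r
import numpy as np,cv2
L=['release_pad','push_plate','router_center','holder','mug_center','adapter_center','tester_center','screwdriver_grip']
for c in ['scene','top']:
    im=r.get_image(c)
    a,b=((130,170),(130,170)) if c=='scene' else ((130,180),(130,170))
    cv2.imwrite(f'pics/{c}3.png',cv2.resize(im[100:270,160:360,::-1],None,fx=3,fy=3,interpolation=cv2.INTER_CUBIC))
    for q in L: print(c,q,[(np.round(d['location'],4).tolist(),round(d['confidence'],2)) for d in r.landmark_of(q,c)[:3]])
s=r.get_state();print(s['t'],s['tool_pos'].round(4),s['force'].round(1))
E
```

```text
scene release_pad [([0.5357, -0.0351, 0.0509], 0.45)]
scene push_plate [([0.5396, -0.015, 0.0636], 0.61)]
scene router_center [([0.5304, -0.2481, 0.046], 0.75), ([0.8123, -0.2409, 0.0139], 0.7), ([0.5971, -0.5317, 0.0217], 0.59)]
scene holder []
scene mug_center [([0.3886, -0.172, 0.0141], 0.65), ([0.6898, -0.011, 0.044], 0.58)]
scene adapter_center [([0.6578, -0.1522, 0.0131], 0.84), ([0.3907, -0.1747, 0.0109], 0.18)]
scene tester_center [([0.3986, -0.0159, 0.0098], 0.86)]
scene screwdriver_grip [([0.3902, -0.1717, 0.0119], 0.5)]
top release_pad [([0.5376, -0.0322, 0.0475], 0.84)]
top push_plate [([0.5381, -0.0353, 0.0495], 0.73)]
top router_center [([0.5274, -0.247, 0.051], 0.92), ([0.5931, -0.5345, 0.0188], 0.65)]
top holder [([0.5355, -0.1569, -0.0038], 0.67)]
top mug_center [([0.6897, -0.0077, 0.0487], 0.57)]
top adapter_center []
top tester_center [([0.3932, -0.0108, 0.0111], 0.93)]
top screwdriver_grip []
9.975 [ 0.412  -0.1416  0.4074] [ 0.1 -0.1  1. ]
```

View pics/scene3.png

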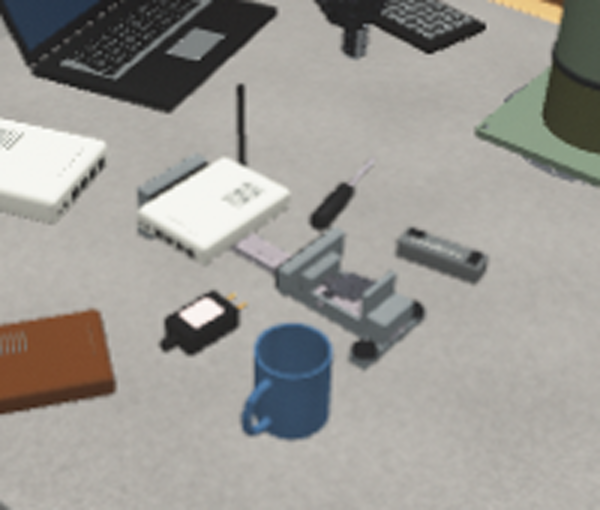

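The crop shows the push plate at about (380,295) flush against the end stop at about (400,310). The paddle is up, and the router and the bystanders are where they were.

```bash
python3 -c "
from bench import r
print(r.sign_off())"
```

```text
the job is handed in; nothing more can be done
None
```

The router is freed. I pressed the release paddle with the closed fingertips and, keeping it down, pushed the jaw along +y. It met the end stop with about 37 N of reaction. Then I lifted off, moved clear and handed the job in at about 10 s; no verdict is reported.

**Last checks:**
- **Jaw travel:** the paddle point moved about 80 mm, from y ≈ -0.114 to -0.034, and the picture shows the jaw's plate against the stop.
- **Release:** the paddle is back up, at about 0.05 m.
- **Router and bystanders:** the router, mug and tester read within about 5 mm of where they were. The adapter and screwdriver do too, but only in the scene camera, as the top camera missed both.
- **Arm:** it is clear of everything, with a force reading at noise level.

**Disagreements:** the top camera put the push plate at y = -0.035, the scene camera at -0.015. The top value matches the paddle's position, so I took it as a mix-up. In the scene camera, the best mug match after the push was the screwdriver; its second match was the mug, in its old place.

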